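# Unload a bearing bracket from a toggle-clamp fixture and hold it up level

## Task

The bearing bracket clamped in the drilling fixture is finished and must come out: press the red handle of the toggle clamp right down so that its arm swings up, then take the bracket by its upright block and draw it out level along the guides, under the raised arm, until its foot is fully clear of them. Lift it at least 12 cm above the bench and finish while still holding it there in the air, level and still and touching nothing else, so that its foot can be looked at from below. Leave the clamp open and everything else as it stands, and never let the bracket tip over.

Things in the scene. Friction and masses are not known exactly. Their poses are not given: they have to be found in the camera images.
- fixture: Drilling fixture, fixed: dark steel sub-base (x -42 to 42, y -40 to 150 mm, 12 thick) with a toggle clamp's plate (64 x 120 x 10 mm) on it. Origin on the bench below the clamp, z up; +y is the way the bracket is drawn out, the red handle points to -y. Clamp arm over the foot up to y = 64 mm; rest block under the bracket's upright block: 46 mm wide, y 86 to 136, top 22 mm above the bench.
- guide_mouth (a point): On the fixture's centre line at the +y end of the two guides, level with the foot's underside (22 mm above the bench). The guides run straight along y, 34 mm long, inner faces 44 mm apart, tops 38 mm above the bench; their keeper strips reach over both edges of the foot, 2 mm above it: there the foot cannot be lifted, only drawn along +y past this point.
- clamp_handle (a joint): Toggle clamp's handle and arm, one rigid lever hinged along the fixture's x at y = 3 mm, 52 mm above the bench. 0 = clamped (handle level, pad on the foot), 0.54 = end stop (handle right down, pad raised 29 mm, arm tip about 89 mm above the bench). Stiff: about 4 N at the handle moves it, and it stays where it is left.
- handle_press (a point): Point on top of the red handle, 20 mm from its free end, 68 mm from the hinge, to be pressed down; moves with the handle. Handle grip 20 mm wide, 65 mm long. Clamped, the point stands 70 mm above the bench; pressed right down, about 33 mm; it shifts less than 10 mm sideways on the way.
- bracket: Aluminium bracket in the fixture, about 0.28 kg. Origin in its underside below the upright block's centre; axes as the fixture's while home, there 110 mm along the fixture's +y, 22 mm above the bench. Foot 40 mm wide (x), 10 thick, y -74 to 18 mm, heel at its -y end 24 wide, 8 above the foot (the shut pad bars it). 36 mm of travel to +y clears the guides. Centre of mass about y -12, z 19 mm.
- grip_faces (a point): Centre of the bracket's upright block, 27 mm above the bracket's underside. The block is 34 mm wide along x with flat parallel sides up to 39 mm above the underside (the faces to grip), 36 mm long along y, rounded top 56 mm above the underside, brass-bushed bore along y.
- other_bracket: A second, identical bracket (same shape and origin) standing loose on the bench behind the fixture; leave it alone.
- vee_block: A steel V-block, 55 x 44 x 34 mm, origin in the centre of its underside; behind the fixture; leave it alone.
- driver_wood: A wood-handled screwdriver, 185 mm long, 27 mm high, lying in front of the fixture (towards the robot), along it, 90 to 105 mm from its centre line; origin in the centre of its underside; leave it alone.
- paste_tin: A round tin, 62 mm across and 42 mm high, origin in the centre of its underside; behind the fixture; leave it alone.
Not all that is in view belongs to the job. What is shaped like the bracket but brown or turquoise is not meant.

How it is judged:
By the outcome, as a careful person would: the job done as asked, in the order asked, and still so for the second after the job is handed in, while the arm keeps its last pose, push and grip.
It also fails if it takes over 45 s, if anything falls off the work surface, if the arm or the gripper's body presses on something with over 40 N, if the wrist force passes 120 N, or if a joint passes its speed limit or range.

## Robot

A 7-joint arm with a two-finger parallel gripper is mounted at the origin on a cart in front of the work surface, level with it; the furniture and walls round the work are solid. World frame = base frame: x ahead of the robot, y to its left, z up, the work surface at z = 0. Lengths are in m, angles in degrees, forces in N, time in s.
With the tool pointing down it reaches from about 0.425 to 1.025 m from the base axis. Payload 9.4 kg.
Tool frame: the origin (TCP) lies midway between the tips of the shut fingers; the grasp point (between the pads) lies robot.pinch_z behind it (robot.pinch_z is the distance from the TCP to the grasp point, in m); x points along the fingers, y is the direction in which the jaws open and shut, and the axes are right-handed (so a half turn about x gives the same grasp; the last joint's range is limited). The gripper opens to 93 mm and grips with 3 to 60 N. Pads are 15 mm wide; open, the fingers measure 128 mm over their backs; the gripper's body (75 mm by 188 mm) begins 65 mm behind the grasp point.
Start: joints at [-67.936, 34.337, -0.143, 91.639, 0.103, 54.024, -4.572], TCP at [0.323, 0.649, 0.219] pointing down, gripper open.
Joint ranges: [-147.43, 147.43], [-19.82, 112.94], [-74.19, 73.91], [6.32, 146.72], [-59.91, 239.91], [6.04, 106.73], [-150.56, 150.56]. Speed limits (degrees/s): [127.2, 127.2, 172.46, 172.46, 180, 180, 180].

## Interface

Orientations are given as [roll, pitch, yaw] about the fixed x, y, z axes, in that order (R = Rz(yaw) Ry(pitch) Rx(roll)).
In Python, from plant import get_state, imaging, order, robot gives the robot as it stands. The module is installed in compiled form; this text tells all that it offers.
- The arm moves only by the tool drive_tool, never from a script. Its argument "series" is a list of rows, each a list of 3 entries, a list of its own where there are three numbers: the shift along the tool's x, y, z in cm, then the turn, a rotation vector about the tool's x, y, z in degrees, then the opening, from 0 (shut) to 1 (fully open). In form: [[[dx, dy, dz], [ax, ay, az], jaw], ...]. A call has 1 to 12 rows; each row shifts and turns the commanded pose from where the row before left it, along the tool's axes as they then stand; what a row does not reach is not made up. A row lasts 1/8 s, in which the tool goes at most 62.5 mm and 10.7 degrees, less where a joint would pass 70% of its speed; a pose out of reach is approached as far as the arm can. A call with a gripper value outside its range is refused whole. The fingers move at their own pace and stop on an object; the grip force is fixed at half the most. Time passes only in rows, so rows that do not move let the fingers close. It gives the time, the measured TCP pose, the force and the opening at its end, in the units of the state.
- get_state(): the state, without advancing time (a new reading comes with each control period).
- imaging.grab_frame(name): name is "side" or "top"; returns the picture (384x512x3 uint8, red, green, blue); there is no depth.
- imaging.calibration(name): a dict with "fx", "fy", "cx", "cy" (pixels), "k1" (the pictures are not rectified: a ray, as slopes to the right and down, at radius r is drawn at 1 + k1 r^2 times it, then the intrinsics apply), "R" (3x3) and "t" (3): a world point X has camera coordinates R X + t. Camera axes: x right, y down, z forward; pixel columns grow to the right and rows downward; lengths in m; the calibration is good to about 2 mm. A picture is of the moment at which its call begins. calibration takes no time and is no camera call.
- order.sign_off(): hands the job in, once; it reports no verdict.
The state is a dict: "time": time; "joint_positions": joint angles; "dq": joint speeds; "joint_efforts": joint torques, N m; "position": TCP position; "tool_rot": TCP orientation; "ft_force": force on the tool from outside, world axes, zero at the start; "torque": the same for the moment, N m; "opening": finger opening in m.
Only numpy, scipy, OpenCV 4.12 (cv2) and the standard library are available. Lean on these libraries where they do the work, as an engineer would, in place of code of your own. Each camera call takes 0.05 s, during which the arm holds its last target. There are 200 camera calls.

## Working session

There is one attempt and no reset: what is moved stays moved. The work goes in short steps, Python scripts to look and compute and a tool call to move; the robot and the scene stay as the last step left them, time stands still between calls to the robot, and variables do not carry over. Pictures are saved under pics/ and viewed, about 8 in all and at most 12, crops included, and the job is handed in when it is done.

Besides the shell and the picture viewer there is one more tool, called after "Request:" by a JSON object that holds its "fn" and its "kwargs", one argument or row to a line. drive_tool: Moves the arm, as the interface text tells. Its arguments: {"type":"object","properties":{"series":{"type":"array","items":{"type":"array"}}},"required":["series"]}

```bash
mkdir -p pics
python3 - <<'E'
from plant import get_state, imaging, order, robot
import cv2
s=get_state(); print(s); print(robot.pinch_z)
for n in("side","top"):
    c=imaging.calibration(n); print(n,c)
    cv2.imwrite(f"pics/{n}0.png",cv2.resize(imaging.grab_frame(n)[:,:,::-1],(800,600)))
E
```

```text
{'time': 0.0, 'joint_positions': array([-67.9356284 ,  34.38461736,  -0.14530066,  91.67965755,
         0.10463247,  54.02365768,  -4.57357247]), 'dq': array([ 0.01854604,  0.0310862 , -0.02923153,  0.01573598,  0.00050777,
        0.01139582, -0.02249663]), 'joint_efforts': array([ 3.08280352e-03, -7.65084314e+01,  1.49901800e+00, -2.52336717e+01,
       -5.22823830e-02,  1.70075591e-02,  1.75381801e-04]), 'position': array([0.32284214, 0.64861886, 0.21776675]), 'tool_rot': array([ -83.78071547,   89.91215979, -110.23715363]), 'ft_force': array([ 0.27528743,  0.47803255, -0.62021293]), 'torque': array([-0.0117602 , -0.03985729, -0.0070131 ]), 'opening': 0.09326565616225216}
0.0188
side {'fx': 368.63872980100206, 'fy': 368.63872980100206, 'cx': 250.61580004529728, 'cy': 182.62571509078623, 'k1': 0.0196405597778213, 'R': array([[-0.99960518,  0.02594462,  0.01078694],
       [ 0.00927316,  0.66702004, -0.74498206],
       [-0.02652338, -0.7445879 , -0.66699728]]), 't': array([0.59446577, 0.06709153, 0.8833531 ])}
top {'fx': 357.0951832158261, 'fy': 357.0951832158261, 'cx': 257.85371408270987, 'cy': 189.2904152244129, 'k1': 0.033090763976361584, 'R': array([[-0.02169919, -0.99973762,  0.00733772],
       [-0.98916908,  0.02040294, -0.1453556 ],
       [ 0.14516775, -0.01041235, -0.98935227]]), 't': array([-0.00907767,  0.59214425,  0.84136938])}
```

View pics/top0.png

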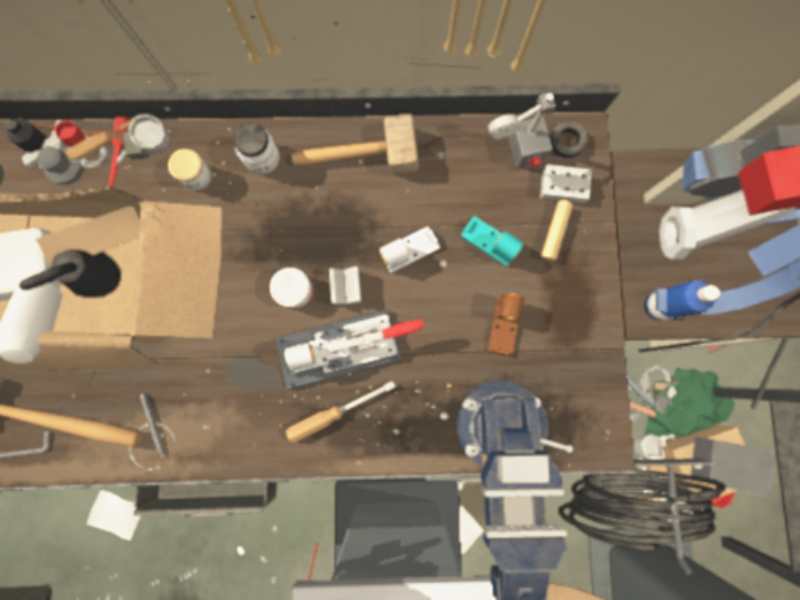

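View pics/side0.png

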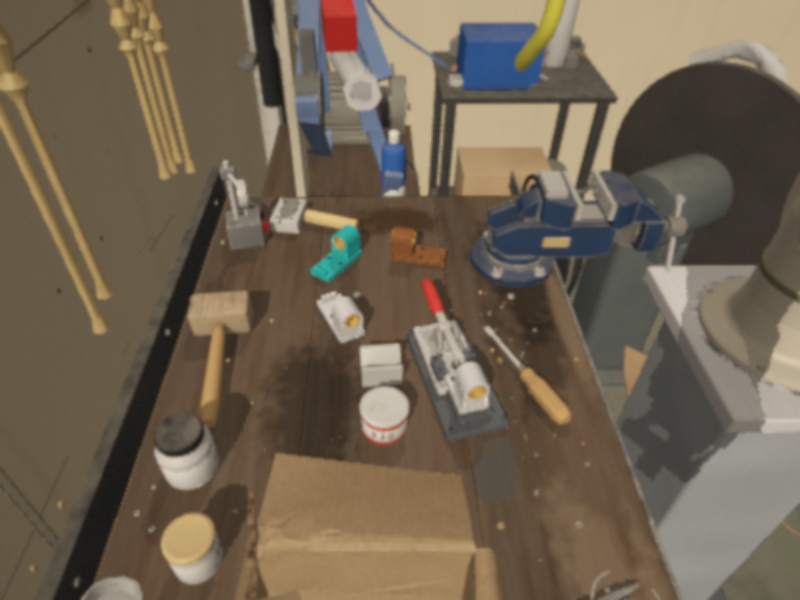

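Candidates (800x600 top view): the aluminium bracket in the fixture at (300,357) with the red handle at (410,327) is the one meant. The loose aluminium bracket at (410,250), turquoise at (492,242) and brown at (506,323) are decoys. The screwdriver lies in front at (340,412). The fixture's +y points image-left and slightly down. Next is a close crop of the choice in both views.

```bash
python3 - <<'E'
import cv2,numpy as np
from plant import imaging
a=imaging.grab_frame("top")[190:260,165:285,::-1]; b=imaging.grab_frame("side")[170:285,250:330,::-1]
a=cv2.resize(a,None,fx=6,fy=6,interpolation=cv2.INTER_CUBIC); 
cv2.imwrite("pics/top1.png",a)
cv2.imwrite("pics/side1.png",cv2.resize(b,None,fx=5,fy=5,interpolation=cv2.INTER_CUBIC))
E
cat > h.py <<'E'
import cv2,numpy as np
from plant import imaging
def K(c): return np.array([[c['fx'],0,c['cx']],[0,c['fy'],c['cy']],[0,0,1.]])
def proj(n,X):
    c=imaging.calibration(n); return cv2.projectPoints(np.atleast_2d(np.float64(X)),cv2.Rodrigues(c['R'])[0],c['t'],K(c),np.array([c['k1'],0,0,0]))[0][:,0]
def at_z(n,uv,z):
    c=imaging.calibration(n); p=cv2.undistortPoints(np.float64([[uv]]),K(c),np.array([c['k1'],0,0,0]))[0,0]
    d=c['R'].T@np.r_[p,1]; o=-c['R'].T@c['t']; return o+d*(z-o[2])/d[2]
E
```

```text
(no output)
```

View pics/top1.png

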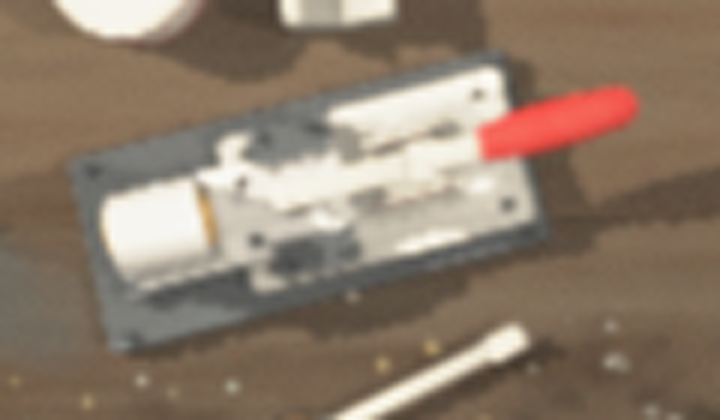

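View pics/side1.png

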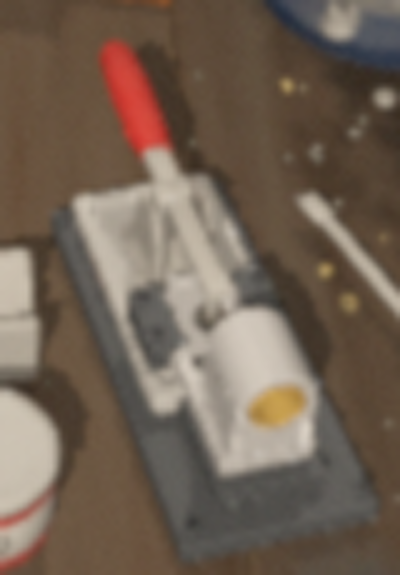

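The crops confirm it: aluminium bracket with brass bore in the fixture. Sub-base corners in the top crop are at (72,160), (120,350), (500,55) and (548,235), and the red handle runs from (480,145) to (635,105). Next, fit the pose.

```bash
cat >> h.py <<'E'
from scipy.optimize import least_squares
def fx2w(p,P): 
    x,y,a=p; P=np.atleast_2d(np.float64(P))/1000; c,s=np.cos(a),np.sin(a)
    return np.c_[x+c*P[:,0]-s*P[:,1], y+s*P[:,0]+c*P[:,1], P[:,2]]
E
python3 - <<'E'
from h import *
T=lambda u,v:((u+.5)/6-.5+165,(v+.5)/6-.5+190)
S=lambda u,v:((u+.5)/5-.5+250,(v+.5)/5-.5+170)
tp=np.array([T(72,160),T(120,350),T(500,55),T(548,235)]); tP=[(42,150,12),(-42,150,6),(42,-40,12),(-42,-40,6)]
f=lambda p:(proj("top",fx2w(p,tP))-tp).ravel()
w=[at_z("top",q,.01) for q in tp]; m=np.mean(w,0)
r=least_squares(f,[m[0],m[1]-.05,0.2]); p=r.x; print(p,np.degrees(p[2]),r.fun.round(2))
np.save("p.npy",p)
for n,P in dict(handle_tip=(0,-85,62),press=(0,-65,70),corner=(42,-40,12),cornA=(42,150,0),cornB=(-42,150,0),boreend=(0,128,60)).items():
    w=fx2w(p,P); t=proj("top",w)[0]; s=proj("side",w)[0]
    print(n,w.round(4),"topcrop",((t-[165,190]+.5)*6-.5).round(),"sidecrop",((s-[250,170]+.5)*5-.5).round())
for n,P in dict(mouth=(0,0,22),grip=(0,110,49)).items(): print(n,fx2w(p,P).round(4))
E
```

```text
[0.52587847 0.03129425 0.23200169] 13.292717559975378 [-0.75 -0.18 -0.93  0.71  0.74 -1.35  0.96  0.73]
handle_tip [[ 0.5454 -0.0514  0.062 ]] topcrop [637. 104.] sidecrop [109.  47.]
press [[ 0.5408 -0.032   0.07  ]] topcrop [589. 115.] sidecrop [122.  62.]
corner [[0.576 0.002 0.012]] topcrop [504.  47.] sidecrop [ 46. 204.]
cornA [[0.5323 0.1869 0.    ]] topcrop [ 74. 161.] sidecrop [175. 563.]
cornB [[0.4505 0.1676 0.    ]] topcrop [117. 354.] sidecrop [372. 518.]
boreend [[0.4964 0.1559 0.06  ]] topcrop [118. 239.] sidecrop [271. 404.]
mouth [[0.5259 0.0313 0.022 ]]
grip [[0.5006 0.1383 0.049 ]]
```

```bash
python3 - <<'E'
import numpy as np
p=np.load("p.npy"); p[0]-=.0015; np.save("p.npy",p)
E
cat >> h.py <<'E'
from scipy.spatial.transform import Rotation as Ro
from plant import get_state
def goal(P,z=None,sgn=None):
    "remaining tool-axis move (cm) and rotvec (deg) to put TCP at fixture point P (mm), jaws along fixture x"
    p=np.load("p.npy"); s=get_state(); R=Ro.from_euler("xyz",s['tool_rot'],degrees=True); w=fx2w(p,P)[0]
    yx=np.array([np.cos(p[2]),np.sin(p[2]),0]); ty=R.as_matrix()[:,1]
    yx*=np.sign(yx@ty); xx=np.array([0,0,-1.]); G=Ro.from_matrix(np.c_[xx,yx,np.cross(xx,yx)])
    print("t",s['time'],"tcp",s['position'].round(4),"F",s['ft_force'].round(1),"open",round(s['opening'],4),"target",w.round(4))
    print("axes\n",R.as_matrix().round(3))
    print("tool shift now-axes cm",(R.inv().apply(w-s['position'])*100).round(2),"goal-axes",(G.inv().apply(w-s['position'])*100).round(2),"rotvec",np.degrees((R.inv()*G).as_rotvec()).round(2))
E
python3 -c "
from h import *
goal((0,-65,120))"
```

```text
t 0.2 tcp [0.3229 0.6488 0.2181] F [ 0.1 -0.2  0.9] open 0.0931 target [ 0.5393 -0.032   0.12  ]
axes
 [[-0.     0.446  0.895]
 [-0.001  0.895 -0.446]
 [-1.    -0.001  0.   ]]
tool shift now-axes cm [  9.86 -51.3   49.7 ] goal-axes [ 9.81  5.41 71.23] rotvec [5.025e+01 3.000e-02 5.000e-02]
```

Request:
{"fn": "drive_tool", "kwargs": {
  "series": [
    [[0,0,0],[10,0,0],0],
    [[0,0,0],[10,0,0],0],
    [[0,0,0],[10,0,0],0],
    [[0,0,0],[10,0,0],0],
    [[0,0,0],[10.2,0,0],0],
    [[0,0.4,5],[0,0,0],0],
    [[0,0.4,5],[0,0,0],0],
    [[0,0.4,5],[0,0,0],0],
    [[0,0.4,5],[0,0,0],0],
    [[0,0.4,5],[0,0,0],0],
    [[0,0.4,5],[0,0,0],0]
  ]
}}

```text
time: 1.58
position: [0.416, 0.3611, 0.2187]
tool_rot: [94.9, 90.0, 18.2]
ft_force: [0.7, -0.0, 0.7]
opening: 0.0003
```

```bash
python3 -c "
from h import *
goal((0,-65,90))"
```

```text
t 1.575 tcp [0.416  0.3611 0.2187] F [ 0.7 -0.   0.7] open 0.0003 target [ 0.5393 -0.032   0.09  ]
axes
 [[ 0.     0.973  0.231]
 [ 0.     0.231 -0.973]
 [-1.     0.    -0.   ]]
tool shift now-axes cm [12.87  2.92 41.1 ] goal-axes [12.87  2.97 41.09] rotvec [ 0.06 -0.   -0.01]
```

Request:
{"fn": "drive_tool", "kwargs": {
  "series": [
    [[0,0.4,5],[0,0,0],0],
    [[0,0.4,5],[0,0,0],0],
    [[0,0.4,5],[0,0,0],0],
    [[0,0.4,5],[0,0,0],0],
    [[0,0.4,5],[0,0,0],0],
    [[0,0.4,5],[0,0,0],0],
    [[0,0.3,5],[0,0,0],0],
    [[4,0.2,4],[0,0,0],0],
    [[4,0,0],[0,0,0],0],
    [[3,0,0],[0,0,0],0],
    [[0,0,0],[0,0,0],0]
  ]
}}

```text
time: 2.95
position: [0.5326, -0.0103, 0.107]
tool_rot: [-98.6, 89.8, -175.3]
ft_force: [-0.2, 1.2, -0.3]
opening: 0.0001
```

Run:
```python
from h import *
goal((0,-65,75))
a=imaging.grab_frame("side")[100:280,190:390,::-1]
b=imaging.grab_frame("top")[160:280,160:320,::-1]
a=cv2.resize(a,(600,540)); cv2.imwrite("pics/s2.png",a)
```

```text
t 2.95 tcp [ 0.5326 -0.0103  0.107 ] F [-0.2  1.2 -0.3] open 0.0001 target [ 0.5393 -0.032   0.075 ]
axes
 [[-0.004  0.973  0.23 ]
 [-0.     0.23  -0.973]
 [-1.    -0.004 -0.001]]
tool shift now-axes cm [3.2  0.17 2.27] goal-axes [3.2  0.16 2.26] rotvec [ 0.03 -0.03  0.23]
```

View pics/s2.png

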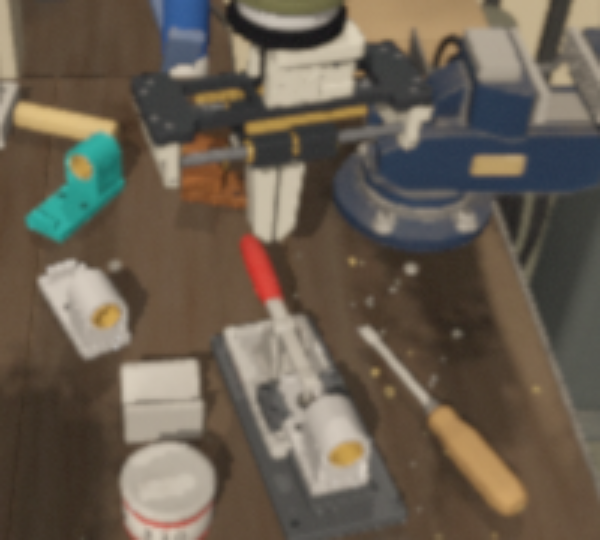

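The fingers at (273,240) hover just fixture-side of the handle tip (248,242). The vise stands behind to the right, so I'll check its clearance.

Run:
```python
from h import *
for q in [(460,420),(487,385),(548,395),(497,460),(497,400)]:
    for z in (.03,.15): print(q,z,at_z("top",(q[0]*.64,q[1]*.64),z).round(3))
p=np.load("p.npy")
print("body corners",fx2w(p,[(-94,-103,117),(-94,-28,117),(94,-103,117)]).round(3))
# vise top in first side picture (800x600): jaw head left end ~ (490,225),(545,180)
for q in [(490,225),(510,240)]:
    for z in (.1,.15): print("side",q,z,at_z("side",(q[0]*.64,q[1]*.64),z).round(3))
```

```text
(460, 420) 0.03 [ 0.396 -0.106  0.03 ]
(460, 420) 0.15 [ 0.406 -0.094  0.15 ]
(487, 385) 0.03 [ 0.449 -0.151  0.03 ]
(487, 385) 0.15 [ 0.451 -0.132  0.15 ]
(548, 395) 0.03 [ 0.432 -0.246  0.03 ]
(548, 395) 0.15 [ 0.436 -0.214  0.15 ]
(497, 460) 0.03 [ 0.335 -0.161  0.03 ]
(497, 460) 0.15 [ 0.353 -0.141  0.15 ]
(497, 400) 0.03 [ 0.426 -0.165  0.03 ]
(497, 400) 0.15 [ 0.431 -0.145  0.15 ]
body corners [[ 0.457 -0.091  0.117]
 [ 0.439 -0.018  0.117]
 [ 0.64  -0.047  0.117]]
side (490, 225) 0.1 [ 0.437 -0.137  0.1  ]
side (490, 225) 0.15 [ 0.454 -0.068  0.15 ]
side (510, 240) 0.1 [ 0.413 -0.098  0.1  ]
side (510, 240) 0.15 [ 0.432 -0.033  0.15 ]
```

Request:
{"fn": "drive_tool", "kwargs": {
  "series": [
    [[0,0.2,2.3],[0,0,0],0],
    [[1.5,0,0],[0,0,0],0],
    [[1.0,0,0],[0,0,0],0],
    [[0,0,0],[0,0,0],0],
    [[0,0,0],[0,0,0],0]
  ]
}}

```text
time: 3.68
position: [0.541, -0.0315, 0.0836]
tool_rot: [-124.5, 90.0, 158.9]
ft_force: [-0.3, -1.0, 0.4]
opening: 0.0005
```

Run:
```python
from h import *
goal((0,-65,70))
```

```text
t 3.675 tcp [ 0.541  -0.0315  0.0836] F [-0.3 -1.   0.4] open 0.0005 target [ 0.5393 -0.032   0.07  ]
axes
 [[-0.     0.973  0.231]
 [ 0.     0.231 -0.973]
 [-1.    -0.    -0.   ]]
tool shift now-axes cm [ 1.36 -0.17  0.01] goal-axes [ 1.36 -0.17  0.01] rotvec [ 0.09 -0.01  0.02]
```

Request:
{"fn": "drive_tool", "kwargs": {
  "series": [
    [[0.7,-0.1,0],[0,0,0],0],
    [[0.5,0,0],[0,0,0],0],
    [[0.4,0,0],[0,0,0],0],
    [[0.4,0,0],[0,0,0],0],
    [[0.4,0,0],[0,0,0],0],
    [[0.4,0,0],[0,0,0],0],
    [[0,0,0],[0,0,0],0]
  ]
}}

```text
time: 4.55
position: [0.5402, -0.032, 0.0553]
tool_rot: [-154.8, 90.0, 128.6]
ft_force: [0.4, -1.1, 1.8]
opening: 0.0004
```

Request:
{"fn": "drive_tool", "kwargs": {
  "series": [
    [[0.4,0,0],[0,0,0],0],
    [[0.4,0,0],[0,0,0],0],
    [[0.4,0,0],[0,0,0],0],
    [[0.2,0,0],[0,0,0],0],
    [[0,0,0],[0,0,0],0]
  ]
}}

```text
time: 5.18
position: [0.5399, -0.0318, 0.0413]
tool_rot: [-128.2, 90.0, 155.2]
ft_force: [0.9, 1.0, 0.3]
opening: 0.0002
```

Request:
{"fn": "drive_tool", "kwargs": {
  "series": [
    [[0.2,0,0],[0,0,0],0],
    [[0.1,0,0],[0,0,0],0],
    [[0,0,0],[0,0,0],0]
  ]
}}

```text
time: 5.55
position: [0.54, -0.0322, 0.0386]
tool_rot: [-91.6, 90.0, -168.3]
ft_force: [-0.1, 1.1, 2.7]
opening: 0.0004
```

Request:
{"fn": "drive_tool", "kwargs": {
  "series": [
    [[0.2,0,0],[0,0,0],0],
    [[0.1,0,0],[0,0,0],0],
    [[0,0,0],[0,0,0],0]
  ]
}}

```text
time: 5.92
position: [0.5401, -0.0322, 0.0357]
tool_rot: [143.6, 90.0, 66.9]
ft_force: [0.2, 1.7, 6.8]
opening: 0.0004
```

Run:
```python
from h import *
a=imaging.grab_frame("side")[130:280,220:370,::-1]
cv2.imwrite("pics/s3.png",cv2.resize(a,(600,600),interpolation=cv2.INTER_CUBIC))
```

```text
(no output)
```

View pics/s3.png

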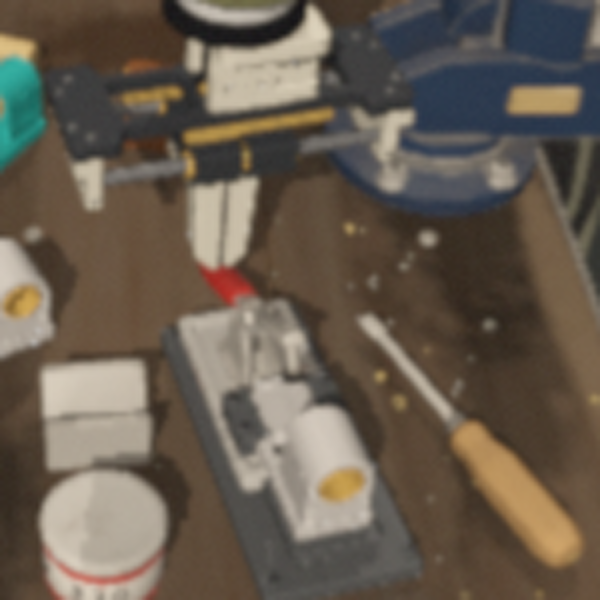

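The fingers at (222,262) hold the red handle down, the arm has swung up near (270,310) and the pad has left the foot. I'll press on to feel the stop.

Request:
{"fn": "drive_tool", "kwargs": {
  "series": [
    [[0.2,0,0],[0,0,0],0],
    [[0.1,0,0],[0,0,0],0],
    [[0,0,0],[0,0,0],0]
  ]
}}

```text
time: 6.35
position: [0.5403, -0.0321, 0.0344]
tool_rot: [109.8, 89.9, 33.1]
ft_force: [-3.9, 1.6, 32.3]
opening: 0.0008
```

End stop felt: 32 N with no further travel. Now raise, open and move over the block.

Request:
{"fn": "drive_tool", "kwargs": {
  "series": [
    [[-0.5,0,0],[0,0,0],0],
    [[-3,0,0],[0,0,0],0],
    [[-4,0,0],[0,0,0],0],
    [[-4,0,0],[0,0,0],0.5],
    [[-1,0,-4],[0,0,0],1],
    [[0,0,-4],[0,0,0],1],
    [[0,0,-4],[0,0,0],1],
    [[0,0,-4],[0,0,0],1],
    [[0,-0.1,-1],[0,0,0],1],
    [[0,0,0],[0,0,0],1],
    [[0,0,0],[0,0,0],1]
  ]
}}

```text
time: 7.72
position: [0.5002, 0.1315, 0.1576]
tool_rot: [-1.2, 90.0, -78.0]
ft_force: [0.0, 0.2, -0.0]
opening: 0.0761
```

Run:
```python
from h import *
goal((0,104,100))
a=imaging.grab_frame("side")[130:280,220:370,::-1]
cv2.imwrite("pics/s4.png",cv2.resize(a,(600,600),interpolation=cv2.INTER_CUBIC))
p=np.load("p.npy")
for P in [(-17,128,61),(17,128,61),(0,128,78)]:
    print(P,((proj("side",fx2w(p,P))[0]-[220,130]+.5)*4-.5).round())
```

```text
t 7.725 tcp [0.5002 0.1315 0.1576] F [ 0.   0.2 -0. ] open 0.0761 target [0.5005 0.1325 0.1   ]
axes
 [[ 0.     0.973  0.229]
 [-0.001  0.229 -0.973]
 [-1.    -0.     0.001]]
tool shift now-axes cm [ 5.76  0.05 -0.1 ] goal-axes [ 5.76  0.05 -0.1 ] rotvec [-0.06  0.04  0.  ]
(-17, 128, 61) [373. 474.]
(17, 128, 61) [307. 488.]
(0, 128, 78) [344. 459.]
```

View pics/s4.png

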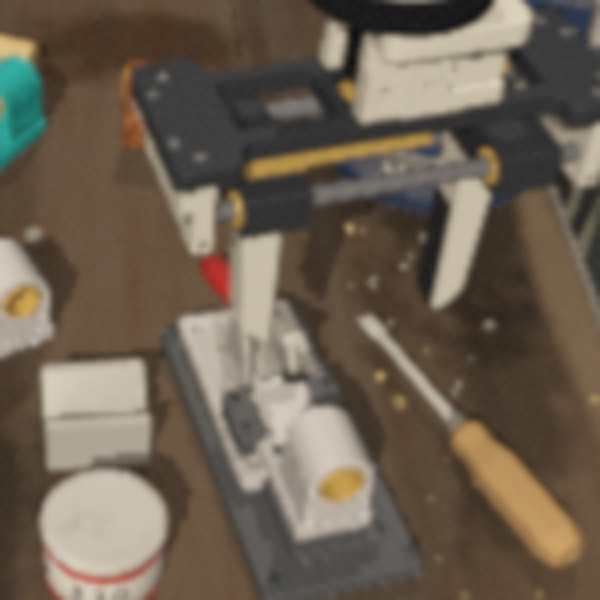

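The clamp stays open with the handle down at (215,280), and the block is where predicted (right edge x≈373). Descending with a narrower opening to clear the V-block.

Request:
{"fn": "drive_tool", "kwargs": {
  "series": [
    [[0,0,-0.1],[0,0,0],0.65],
    [[2,0,0],[0,0,0],0.65],
    [[3,0,0],[0,0,0],0.65],
    [[3,0,0],[0,0,0],0.65],
    [[2.5,0,0],[0,0,0],0.65],
    [[1.2,0,0],[0,0,0],0.65],
    [[0,0,0],[0,0,0],0.65],
    [[0,0,0],[0,0,0],0.65]
  ]
}}

```text
time: 8.78
position: [0.5001, 0.1339, 0.0414]
tool_rot: [92.8, 89.9, 16.1]
ft_force: [-0.2, -0.2, -0.3]
opening: 0.0605
```

Run:
```python
from h import *
goal((0,104,36.5))
a=imaging.grab_frame("top")[180:270,165:285,::-1]
cv2.imwrite("pics/t5.png",cv2.resize(a,(720,540),interpolation=cv2.INTER_CUBIC))
a=imaging.grab_frame("side")[170:270,240:360,::-1]
cv2.imwrite("pics/s5.png",cv2.resize(a,(720,600),interpolation=cv2.INTER_CUBIC))
```

```text
t 8.775 tcp [0.5001 0.1339 0.0414] F [-0.2 -0.2 -0.3] open 0.0605 target [0.5005 0.1325 0.0365]
axes
 [[ 0.001  0.973  0.231]
 [ 0.     0.231 -0.973]
 [-1.     0.001 -0.   ]]
tool shift now-axes cm [0.49 0.   0.14] goal-axes [0.49 0.   0.14] rotvec [ 0.03 -0.   -0.06]
```

View pics/s5.png

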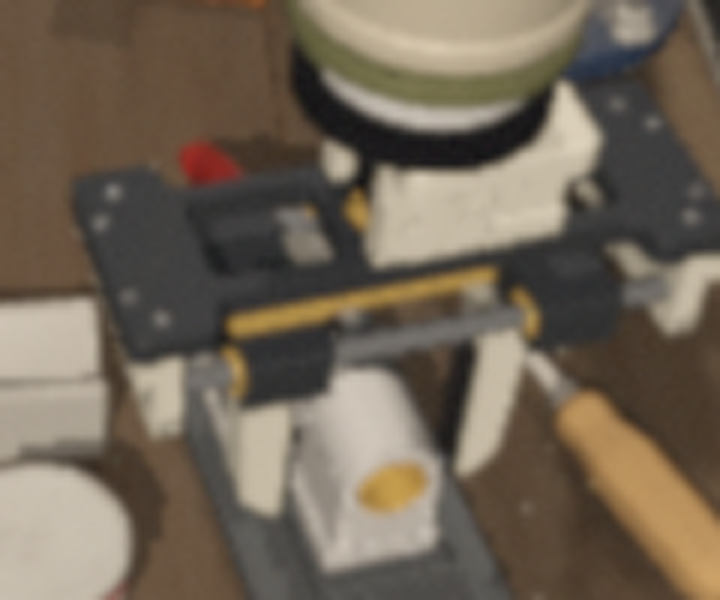

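The fingers straddle the block evenly (tips at (262,510) and (480,465), bore at (393,488)).

Request:
{"fn": "drive_tool", "kwargs": {
  "series": [
    [[0.5,0,0.1],[0,0,0],0.65],
    [[0,0,0],[0,0,0],0.42],
    [[0,0,0],[0,0,0],0.42],
    [[0,0,0],[0,0,0],0.42]
  ]
}}

```text
time: 9.38
position: [0.4999, 0.1329, 0.0357]
tool_rot: [58.2, 90.0, -18.5]
ft_force: [-0.6, 0.6, -0.0]
opening: 0.04
```

Request:
{"fn": "drive_tool", "kwargs": {
  "series": [
    [[0,0,0],[0,0,0],0.36],
    [[0,0,0],[0,0,0],0.36],
    [[0,0,0],[0,0,0],0.36]
  ]
}}

```text
time: 9.75
position: [0.4999, 0.133, 0.0356]
tool_rot: [-67.5, 90.0, -144.2]
ft_force: [-0.8, -0.3, 0.8]
opening: 0.0339
```

Request:
{"fn": "drive_tool", "kwargs": {
  "series": [
    [[0,0,0],[0,0,0],0],
    [[0,0,0],[0,0,0],0],
    [[0,0,0],[0,0,0],0],
    [[0,0,0],[0,0,0],0]
  ]
}}

```text
time: 10.25
position: [0.4999, 0.133, 0.0357]
tool_rot: [118.6, 90.0, 41.9]
ft_force: [-0.1, 0.1, 1.2]
opening: 0.0337
```

Gripped at 33.7 mm (block is 34 mm) with no side load. Now draw it out level.

Request:
{"fn": "drive_tool", "kwargs": {
  "series": [
    [[-0.05,0,-0.3],[0,0,0],0],
    [[0,0,-0.5],[0,0,0],0],
    [[0,0,-0.5],[0,0,0],0],
    [[0,0,0],[0,0,0],0]
  ]
}}

```text
time: 10.75
position: [0.4967, 0.1463, 0.0361]
tool_rot: [-149.8, 90.0, 133.6]
ft_force: [-0.3, 0.4, -2.3]
opening: 0.0336
```

Request:
{"fn": "drive_tool", "kwargs": {
  "series": [
    [[0,0,-0.6],[0,0,0],0],
    [[0,0,-0.6],[0,0,0],0],
    [[0,0,0],[0,0,0],0]
  ]
}}

```text
time: 11.12
position: [0.494, 0.158, 0.0361]
tool_rot: [172.9, 90.0, 96.3]
ft_force: [-0.3, 0.5, -2.2]
opening: 0.0333
```

Request:
{"fn": "drive_tool", "kwargs": {
  "series": [
    [[0,0,-0.8],[0,0,0],0],
    [[0,0,-0.8],[0,0,0],0],
    [[0,0,-0.8],[0,0,0],0],
    [[0,0,-0.8],[0,0,0],0],
    [[0,0,0],[0,0,0],0],
    [[0,0,0],[0,0,0],0]
  ]
}}

```text
time: 11.88
position: [0.4868, 0.1883, 0.0361]
tool_rot: [14.0, 90.0, -62.6]
ft_force: [-0.7, -0.6, -1.8]
opening: 0.0336
```

Run:
```python
from h import *
goal((0,104+57,36.5))
a=imaging.grab_frame("top")[180:270,145:265,::-1]
cv2.imwrite("pics/t6.png",cv2.resize(a,(720,540),interpolation=cv2.INTER_CUBIC))
```

```text
t 11.875 tcp [0.4868 0.1883 0.0361] F [-0.7 -0.6 -1.8] open 0.0336 target [0.4874 0.188  0.0365]
axes
 [[ 0.     0.973  0.231]
 [-0.     0.231 -0.973]
 [-1.     0.     0.   ]]
tool shift now-axes cm [-0.04  0.05  0.04] goal-axes [-0.04  0.05  0.04] rotvec [ 0.05  0.01 -0.  ]
```

View pics/t6.png

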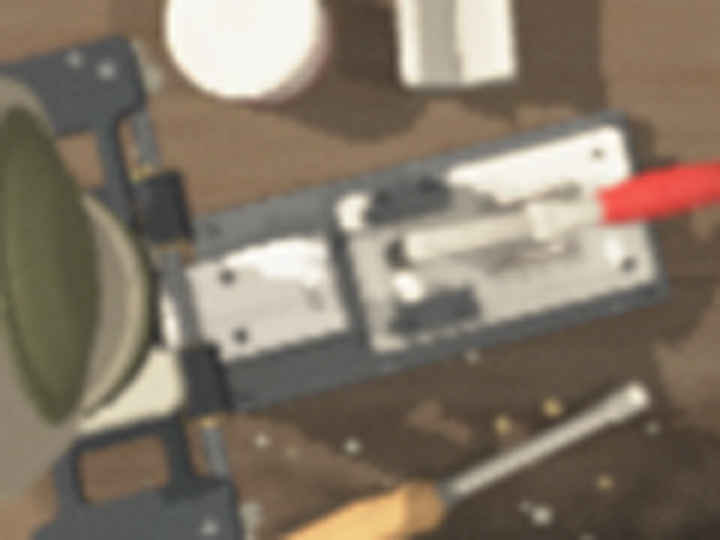

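The foot (200–345) is clear of the guides, with a dark gap at x≈345–370, and the clamp is open. Lift.

Request:
{"fn": "drive_tool", "kwargs": {
  "series": [
    [[-0.4,0,0],[0,0,0],0],
    [[-0.8,0,0],[0,0,0],0],
    [[-1.2,0,0],[0,0,0],0],
    [[-1.6,0,0],[0,0,0],0],
    [[-2,0,0],[0,0,0],0],
    [[-2,0,0],[0,0,0],0],
    [[-2,0,0],[0,0,0],0],
    [[-2,0,0],[0,0,0],0],
    [[-2,0,0],[0,0,0],0],
    [[-1.5,0,0],[0,0,0],0],
    [[-0.8,0,0],[0,0,0],0],
    [[0,0,0],[0,0,0],0]
  ]
}}

```text
time: 13.42
position: [0.4868, 0.1885, 0.1996]
tool_rot: [108.6, 90.0, 32.0]
ft_force: [-0.3, -0.8, -2.6]
opening: 0.0339
```

Request:
{"fn": "drive_tool", "kwargs": {
  "series": [
    [[0,0,0],[0,0,0],0],
    [[0,0,0],[0,0,0],0],
    [[0,0,0],[0,0,0],0],
    [[0,0,0],[0,0,0],0],
    [[0,0,0],[0,0,0],0],
    [[0,0,0],[0,0,0],0]
  ]
}}

```text
time: 14.18
position: [0.4867, 0.1884, 0.1991]
tool_rot: [-19.1, 90.0, -95.7]
ft_force: [-0.4, -0.5, -1.9]
opening: 0.0338
```

Run:
```python
from h import *
s=get_state(); goal((0,161,190)); print(abs(s['dq']).max())
a=imaging.grab_frame("side")[90:300,190:400,::-1]
cv2.imwrite("pics/s7.png",cv2.resize(a,(600,600),interpolation=cv2.INTER_CUBIC))
```

```text
t 14.175 tcp [0.4867 0.1884 0.1991] F [-0.4 -0.5 -1.9] open 0.0338 target [0.4874 0.188  0.19  ]
axes
 [[-0.     0.973  0.231]
 [-0.     0.231 -0.973]
 [-1.    -0.     0.   ]]
tool shift now-axes cm [0.91 0.05 0.05] goal-axes [0.91 0.05 0.05] rotvec [0.05 0.   0.  ]
0.10421675383722527
```

View pics/s7.png

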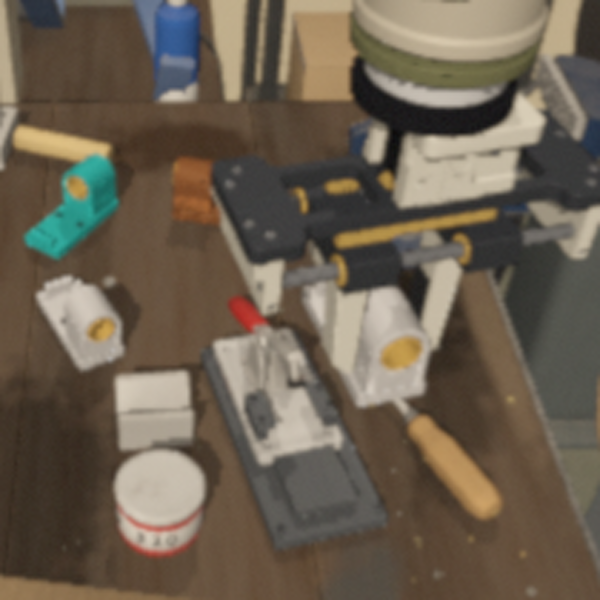

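The bracket is held in the air (bore at (400,350)), the clamp is open and the bystanders look unmoved. Last, a check of level: project the level bracket's corners and compare.

Run:
```python
from h import *
p=np.load("p.npy")
for n,P in dict(toeL=(20,18,0),toeR=(-20,18,0),bore=(0,18,37),tailL=(20,-74,10),tailLb=(20,-74,0)).items():
    q=proj("side",fx2w(p,np.array(P)+[0,167,185.5]))[0]; print(n,((q-[190,90]+.5)*600/210-.5).round())
a=imaging.grab_frame("side")[170:240,280:350,::-1]
cv2.imwrite("pics/s8.png",cv2.resize(a,(560,560),interpolation=cv2.INTER_CUBIC))
for n,P in dict(toeL=(20,18,0),toeR=(-20,18,0),tailL=(20,-74,10),tailLb=(20,-74,0)).items():
    q=proj("side",fx2w(p,np.array(P)+[0,167,185.5]))[0]; print(n,((q-[280,170]+.5)*8-.5).round())
```

```text
toeL [356. 405.]
toeR [422. 392.]
bore [399. 353.]
tailL [301. 283.]
tailLb [299. 295.]
toeL [277. 496.]
toeR [463. 458.]
tailL [123. 153.]
tailLb [119. 186.]
```

View pics/s8.png

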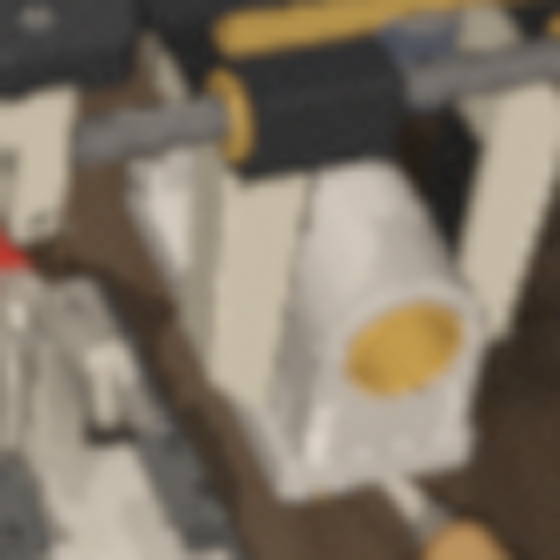

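Toe corners at (283,498) and (467,460), tail at about (130,195), all near the level prediction. Handing in.

```bash
python3 -c "
from plant import order,get_state
print(order.sign_off()); print(get_state()['time'])"
```

```text
the job is handed in; nothing more can be done
None
the job is handed in; nothing more can be done
```

I pressed the clamp handle down to its end stop, drew the bracket out level along the guides and lifted it. I handed the job in while still holding it in the air. It took a little over 14 s of the 45 s.

What the last checks showed:
- **Handle:** the force rose to 32 N with no further travel, so the stop was reached. The later pictures show the clamp still open.
- **Drawing out:** I drew the bracket about 57 mm (36 mm clears the guides) with almost no side force, and the top view showed the foot clear of the guides before I lifted.
- **Final hold:** the grip is 33.8 mm on the 34 mm block, with the bracket's weight on the wrist and the arm still. The underside is about 18.5 cm above the bench, worked out from the tool height.
- **Level:** the bracket's corners in the side view lie within 1–2 camera pixels of a level pose, about 1° by my reading. The differences match the slight sideways offset (a few mm) I saw between the two cameras earlier, which I split between them.
- **Other things:** the second bracket, V-block, tin and screwdriver look unmoved in the final side picture, though I did not measure them.

No check failed.

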